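# Turn the spice carousel by its handle and hold the square jar at the front

## Task

Take the loose turning handle from its wooden rest, put its tapered end down through the eye in the brass lug on the spice carousel's rim until the collar sits on the lug, and with this handle turn the carousel until the square jar is at the front, in line with the brass tongue. Turn it only by the handle: the gripper must not touch the carousel or the jars, all the jars stay standing, and the other things on the counter are left alone. Finish still gripping the handle in the eye, holding the turntable still; do not let go.

Things in the scene. Friction and masses are not known exactly. Their poses are not given: they have to be found in the camera images.
- carousel: fixed foot of the spice carousel: dark steel disc, 120 mm across, 26 mm high, with a flat brass tongue on the counter sticking out radially from under the turntable, ending in a round pad (30 mm across, 8 mm high, centre 170 mm from the axis). The tongue marks the front. Origin: on the turning axis at counter level; its -x axis points along the tongue (front), z up
- turntable (a joint): angle of the turning wooden disc (210 mm across, top 34 mm above the counter, light friction, free for more than a half turn either way from any start), rad, counter-clockwise from above positive; 0 when the eye is over the tongue. The five jars stand loose on it and ride along
- eye (a point): centre of the eye's upper mouth: vertical through hole, 14 mm in diameter, in the only brass lug (30 x 30 x 12 mm) on the turntable's rim, 118 mm from the turning axis; lug top 40 mm, underside 28 mm above the counter, below it only the counter (and the low tongue at the front). Turns with the disc
- handle: loose turning handle, upright in its rest: steel rod, diameter 10, length 165 mm, lower 5 mm tapered to 6 mm; collar, diameter 22, from 26 to 32 mm above the tip; round pale wooden grip, diameter 16, from 105 to 165 mm above the tip; 90 g. Origin at the lower tip, z up the rod. The tip is 14 mm above the counter both in the rest and when the collar sits on the lug. It may spin in the eye
- handle_tip (a point): centre of the handle's lower tip (same point as the origin of the handle)
- rest: fixed wooden block 56 x 56 x 40 mm with a vertical hole 14 mm in diameter, 32 mm deep, in which the handle stands; origin at the centre of its underside
- square_jar: the only square jar on the turntable: amber glass 42 x 42 mm with a square steel lid, 60 mm tall in all, about 120 g, loose, about 68 mm from the turning axis; origin at the centre of its underside, z up. All jar lids are 94 mm above the counter
- jar_a: one of four round spice jars on the turntable: amber glass with flat steel lid, 42 mm diameter, 60 mm tall, loose; origin at the centre of its underside
- jar_b: one of four round spice jars on the turntable: amber glass with flat steel lid, 42 mm diameter, 60 mm tall, loose; origin at the centre of its underside
- jar_c: one of four round spice jars on the turntable: amber glass with flat steel lid, 42 mm diameter, 60 mm tall, loose; origin at the centre of its underside
- jar_d: one of four round spice jars on the turntable: amber glass with flat steel lid, 42 mm diameter, 60 mm tall, loose; origin at the centre of its underside
- spare_jar: bystander: a round jar like those on the carousel (42 mm across, 60 mm tall) on the counter beside the rest; origin at the centre of its underside
- pinch_bowl: bystander: white bowl 76 mm across, 35 mm high, beside the carousel; origin at the centre of its underside
- tea_tin: bystander: steel tin 60 mm across, 70 mm high, beyond the carousel; origin at the centre of its underside
- caddy: bystander: white box 75 x 75 x 105 mm; origin at the centre of its underside
- mug: bystander: white mug 80 mm across, 90 mm high; origin at the centre of its underside
- oil_bottle: bystander: green glass bottle 60 mm across, 200 mm high; origin at the centre of its underside
- pepper_mill: bystander: wooden mill 56 mm across, 185 mm high; origin at the centre of its underside
Mind the look-alikes: they are no part of the job. There is more than one size of the handle; the one meant has the size given above.

How it is judged:
By the outcome, as a careful person would: the job done as asked, in the order asked, and still so for the second after the job is handed in, while the arm keeps its last pose, push and grip.
It also fails if it takes over 64 s, if anything falls off the work surface, if the arm or the gripper's body presses on something with over 40 N, if the wrist force passes 120 N, or if a joint passes its speed limit or range.

## Robot

A 7-joint arm with a two-finger parallel gripper is mounted at the origin on the work surface. World frame = base frame: x ahead of the robot, y to its left, z up, the work surface at z = 0. Lengths are in m, angles in rad, forces in N, time in s.
With the tool pointing down it reaches from about 0.4 to 0.9 m from the base axis. Payload 5.5 kg.
Tool frame: the origin (TCP) lies at the very end of the fingers, on their centre line; the grasp point (between the pads) lies 19 mm behind it (r.grip_point_offset is the distance from the TCP to the grasp point, in m); z points along the fingers, y is the line along which they close (so a half turn about z gives the same grasp; the last joint's range is limited). The gripper opens to 85 mm and grips with 20 to 120 N. Pads are 22 mm wide; open, the fingers measure 114 mm over their backs; the gripper's body (76 mm by 85 mm) begins 54 mm behind the grasp point. The pads swing forward as they close: fully open they stand 13 mm farther back than shut.
Start: joints at [1.442, 0.501, -0.427, 1.55, 0.221, 1.138, -0.21], TCP at [0.248, -0.601, 0.195] pointing down, gripper open.
Joint ranges: [-2.88, 2.88], [-0.31, 2.03], [-1.54, 1.56], [0.2, 2.42], [-1.41, 4.55], [0.19, 2.02], [-2.57, 2.57]. Speed limits (rad/s): [2.57, 2.57, 3.14, 3.14, 3.14, 3.14, 3.14].

## Interface

Orientations are given as a unit quaternion [x, y, z, w].
In Python, from station import r gives the robot as it stands.
- The arm moves only by the tool servo_tool, never from a script. Its argument "targets" is a list that holds one entry, the list of rows, each a list of 7 numbers: the opening, from 0 (shut) to 1 (fully open), then the shift along the tool's x, y, z scaled (see below), then the turn, a rotation vector about the tool's x, y, z scaled (see below). In form: [[[gripper, dx, dy, dz, rx, ry, rz], ...]]. A call has exactly 8 rows; each row shifts and turns the commanded pose from where the row before left it, along the tool's axes as they then stand; what a row does not reach is not made up. The controller multiplies each number of a shift by 5 cm and each number of a turn by 6 degrees. A row lasts 1/8 s, in which the tool goes at most 62.5 mm and 10.7 degrees, less where a joint would pass 70% of its speed; a pose out of reach is approached as far as the arm can. A call with a number of a shift or a turn outside -1 to 1 is refused whole. A call with a gripper value outside its range is refused whole. The fingers move at their own pace and stop on an object; "squeeze" is the grip in N (left out, the last holds). Time passes only in rows, so rows that do not move let the fingers close, or fill a call up. It gives the time, the measured TCP pose, the force, the opening and the grip force at its end, in the units of the state.
- r.get_state(): the state, without advancing time (a new reading comes with each control period).
- r.snapshot(name): name is "side" or "top" or "wrist"; returns (picture, depth): 420x560x3 uint8, blue, green, red; 420x560 float32, m along the optical axis (not along the pixel's ray), 0 where there is no reading.
- r.camera_params(name): a dict with "intrinsics" (3x3 intrinsics, pixels), "position" and "rotation" of the camera in the world. Camera axes: x right, y down, z forward; pixel columns grow to the right and rows downward; lengths in m; the calibration is good to about 2 mm. A picture is of the moment at which its call begins: read the wrist's pose just before it. camera_params takes no time and is no camera call; for the wrist camera it gives the pose at the moment of the call.
- r.hand_in(): hands the job in; it is judged then, once.
The state is a dict: "clock": time; "qpos": joint angles; "joint_velocities": joint speeds; "joint_torque": joint torques, N m; "ee_pos": TCP position; "orientation": TCP orientation; "force": force on the tool from outside, world axes, zero at the start; "moment": the same for the moment, N m; "opening": finger opening in m; "finger_force": force on a finger pad.
Only numpy, scipy, OpenCV 4.12 (cv2) and the standard library are available. Lean on these libraries where they do the work, as an engineer would, in place of code of your own. Each camera call takes 0.05 s, during which the arm holds its last target. There are 200 camera calls.

## Working session

There is one attempt and no reset: what is moved stays moved. The work goes in short steps, Python scripts to look and compute and a tool call to move; the robot and the scene stay as the last step left them, time stands still between calls to the robot, and variables do not carry over. Pictures are saved under pics/ and viewed, at most 10 in all, crops included, and the job is handed in when it is done.

Besides the shell and the picture viewer there is one more tool, called after ">>>" by a JSON object that holds its "op" and its "data", one argument or row to a line. servo_tool: Moves the arm, as the interface text tells. Shifts and turns lie within -1 to 1; 1 stands for 5 cm of shift or 6 degrees of turn. Its arguments: {"type":"object","properties":{"targets":{"type":"array","items":{"type":"array","items":{"type":"array","items":{"type":"number","minimum":-1,"maximum":1}}}},"squeeze":{"type":"number"}},"required":["targets"]}

```bash
ls; mkdir -p pics
cat > h.py <<'E'
import numpy as np, cv2
from station import r
def snap(n):
    P=r.camera_params(n); im,d=r.snapshot(n); return im,d,P
def world(P,d):
    K=np.array(P["intrinsics"]);h,w=d.shape
    u,v=np.meshgrid(np.arange(w),np.arange(h))
    c=np.stack([(u-K[0,2])/K[0,0]*d,(v-K[1,2])/K[1,1]*d,d],-1)
    return c@np.array(P["rotation"]).T+np.array(P["position"])
E
python3 - <<'E'
from h import *
s=r.get_state();print(s)
ims=[]
for n in("top","side"):
    im,d,P=snap(n);np.savez(f"{n}.npz",im=im,d=d,W=world(P,d));cv2.imwrite(f"pics/{n}.png",im);print(n,P)
E
```

```text
pics
{'clock': 0.0, 'qpos': array([ 1.44219364,  0.50183374, -0.42678244,  1.5514217 ,  0.22078641,
        1.13833467, -0.21031885]), 'joint_velocities': array([ 6.86171874e-04,  1.61036781e-03,  4.90920849e-05,  5.75639669e-04,
        1.11013725e-03, -3.85444709e-04, -2.16913030e-03]), 'joint_torque': array([-1.88488825e-04, -5.69522095e+01, -5.81627682e+00, -2.80947000e+01,
        1.07887571e-02,  1.19385577e-02, -2.10216672e-05]), 'ee_pos': array([ 0.24787267, -0.60006028,  0.19437928]), 'orientation': array([ 9.80870503e-01,  1.94658959e-01, -1.56613657e-04, -9.59659213e-04]), 'force': array([-0.17090588,  0.13187225, -0.15666259]), 'moment': array([-0.04088882, -0.03456899, -0.02525664]), 'finger_force': 0.0, 'opening': 0.08529758510062888}Traceback (most recent call last):
  File "<stdin>", line 5, in <module>
  File "h.py", line 9, in world
    return c@np.array(P["rotation"]).T+np.array(P["position"])
           ~^~~~~~~~~~~~~~~~~~~~~~~~~~
ValueError: matmul: Input operand 1 has a mismatch in its core dimension 0, with gufunc signature (n?,k),(k,m?)->(n?,m?) (size 4 is different from 3)
```

Rotation is a quaternion.

```bash
sed -i 's/np.array(P\["rotation"\]).T/R.from_quat(P["rotation"]).as_matrix().T/; 1a from scipy.spatial.transform import Rotation as R' h.py
python3 - <<'E'
from h import *
for n in("top","side"):
    im,d,P=snap(n);np.savez(f"{n}.npz",im=im,d=d,W=world(P,d));cv2.imwrite(f"pics/{n}.png",im);print(n,P)
    W=world(P,d);print(W[::60,::80,2].round(3))
E
```

```text
top {'intrinsics': array([[417.72715918,   0.        , 277.09195362],
       [  0.        , 417.72715918, 207.51084189],
       [  0.        ,   0.        ,   1.        ]]), 'position': array([0.36374195, 0.00452811, 1.11435596]), 'rotation': array([-0.70333342,  0.70520425, -0.06684003,  0.05951032])}
[[-0.193 -0.199 -0.196 -0.195 -0.19  -0.195 -0.193]
 [-0.594 -0.59  -0.598 -0.595 -0.591 -0.59  -0.592]
 [ 0.184  0.026  0.002 -0.     0.    -0.004  0.187]
 [ 0.136  0.129  0.004 -0.001  0.037 -0.001  0.057]
 [ 0.001  0.061  0.041  0.002  0.032  0.001  0.143]
 [-0.001  0.001  0.002  0.002  0.     0.002  0.004]
 [-0.001  0.002  0.002  0.003 -0.001 -0.001  0.001]]
side {'intrinsics': array([[380.69839775,   0.        , 282.46619864],
       [  0.        , 380.69839775, 208.50439795],
       [  0.        ,   0.        ,   1.        ]]), 'position': array([0.19387381, 0.98185286, 0.68602432]), 'rotation': array([-0.16454064,  0.85036462, -0.49300143,  0.08219479])}
[[ 0.641  0.638  0.632  0.622  0.638  0.65   0.67 ]
 [ 0.495  0.457  0.4    0.292  0.348  0.379  0.406]
 [ 0.338  0.264  0.146 -0.075  0.185  0.067  0.122]
 [ 0.173  0.055 -0.134 -0.001  0.001 -0.002  0.31 ]
 [-0.004 -0.17   0.046 -0.002  0.172 -0.001  0.151]
 [-0.192  0.101 -0.     0.086 -0.     0.001  0.001]
 [-0.001  0.117  0.178 -0.002 -0.001 -0.002 -0.002]]
```

View pics/top.png

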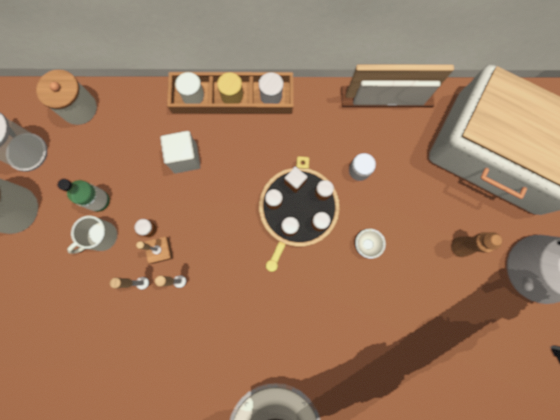

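View pics/side.png

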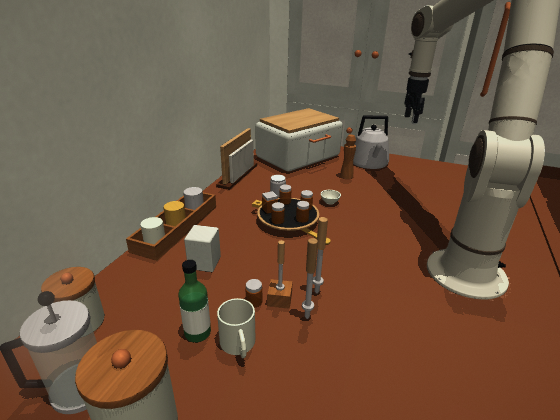

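The side view shows the target handle in its wooden block (handle about 281,245–292, block 281,293). Look-alikes are two taller handles in clear stands at (312,245–310) and (322,225–285). In the top view the rest is at (158,250), and the look-alikes have tops at (116,283) and (160,281) and bases at (142,284) and (180,282). The carousel centre is at (299,206), the eye lug at (303,162), the square jar at (296,178) and the tongue pad at (272,266).

```bash
cat > fk.py <<'E'
import numpy as np
from scipy.spatial.transform import Rotation as R
# xArm7-like, modified DH guess: (d, alpha, a)
D=[(.267,0,0),(0,-np.pi/2,0),(.293,np.pi/2,0),(0,np.pi/2,.0525),(.3425,np.pi/2,.0775),(0,np.pi/2,0),(.097,-np.pi/2,.076)]
def fk(q):
    T=np.eye(4)
    for (d,al,a),t in zip(D,q):
        c,s,ca,sa=np.cos(t),np.sin(t),np.cos(al),np.sin(al)
        T=T@np.array([[c,-s,0,a],[s*ca,c*ca,-sa,-d*sa],[s*sa,c*sa,ca,d*ca],[0,0,0,1]])
    return T
E
python3 - <<'E'
from h import *
from fk import fk
s=r.get_state();T=fk(s["qpos"]);print(T.round(3), R.from_quat(s["orientation"]).as_matrix().round(3))
t=np.load("top.npz");W=t["W"];sd=np.load("side.npz")["W"]
def at(W,u,v): return W[v-1:v+2,u-1:u+2].reshape(-1,3).round(3)[[0,4,8]].tolist()
for n,u,v in[("jar_sq",296,178),("eyelug",303,162),("lug",299,162),("pad",272,266),("rest",165,245),("grip",140,245),("spare",144,227),("jars",325,188),("",321,220),("",290,226),("",274,198),("L1",116,283),("L2",160,281),("bowl",370,244),("tin",363,165),("caddy",178,146),("mug",90,233)]: print(n,at(W,u,v))
im=t["im"]
a=cv2.resize(im[140:280,255:345],None,fx=4.2,fy=4.2,interpolation=cv2.INTER_CUBIC)
b=cv2.resize(im[210:300,105:195],None,fx=4.2,fy=4.2,interpolation=cv2.INTER_CUBIC)
b=cv2.copyMakeBorder(b,0,a.shape[0]-b.shape[0],0,0,0)
cv2.imwrite("pics/crop1.png",np.hstack([a,b]))
E
```

```text
[[ 0.389  0.921 -0.019  0.267]
 [ 0.921 -0.389 -0.035  0.525]
 [-0.04  -0.004 -0.999  0.312]
 [ 0.     0.     0.     1.   ]] [[ 0.924  0.382 -0.001]
 [ 0.382 -0.924  0.001]
 [ 0.    -0.002 -1.   ]]
jar_sq [[0.626, -0.052, 0.096], [0.624, -0.054, 0.092], [0.621, -0.057, 0.095]]
eyelug [[0.696, -0.077, 0.001], [0.693, -0.08, 0.001], [0.689, -0.082, 0.003]]
lug [[0.684, -0.063, 0.041], [0.681, -0.066, 0.04], [0.678, -0.068, 0.04]]
pad [[0.41, 0.009, 0.009], [0.408, 0.007, 0.009], [0.405, 0.004, 0.01]]
rest [[0.463, 0.283, 0.041], [0.461, 0.28, 0.042], [0.458, 0.278, 0.04]]
grip [[0.451, 0.303, 0.18], [0.448, 0.3, 0.181], [0.446, 0.299, 0.177]]
spare [[0.508, 0.334, 0.058], [0.505, 0.33, 0.062], [0.502, 0.328, 0.06]]
jars [[0.6, -0.124, 0.095], [0.597, -0.126, 0.096], [0.594, -0.128, 0.1]]
 [[0.519, -0.112, 0.097], [0.517, -0.115, 0.095], [0.514, -0.117, 0.093]]
 [[0.504, -0.036, 0.095], [0.502, -0.038, 0.094], [0.499, -0.04, 0.094]]
 [[0.575, 0.004, 0.096], [0.572, 0.001, 0.094], [0.57, -0.001, 0.094]]
L1 [[0.367, 0.333, 0.227], [0.365, 0.331, 0.227], [0.363, 0.328, 0.228]]
L2 [[0.371, 0.243, 0.225], [0.369, 0.24, 0.226], [0.367, 0.238, 0.226]]
bowl [[0.468, -0.252, 0.005], [0.465, -0.254, 0.005], [0.463, -0.257, 0.005]]
tin [[0.666, -0.227, 0.072], [0.663, -0.229, 0.074], [0.661, -0.232, 0.071]]
caddy [[0.706, 0.244, 0.108], [0.704, 0.243, 0.105], [0.701, 0.24, 0.106]]
mug [[0.499, 0.493, 0.005], [0.496, 0.49, 0.005], [0.494, 0.487, 0.006]]
```

View pics/crop1.png

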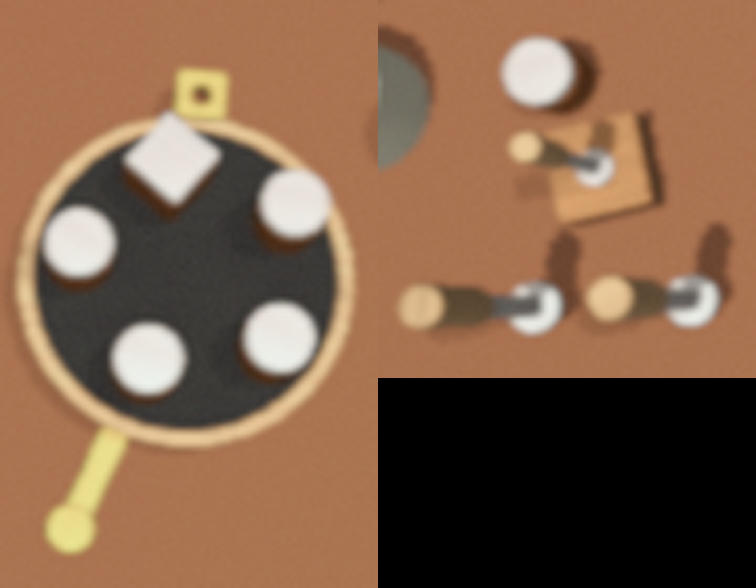

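The crop shows the short handle in the square wooden block (crop 525,147). Its top is at z≈0.18 as specified, while the two look-alikes stand in round clear stands with tops at 0.227. The only lug with an eye is at crop (202,93), the square jar at (172,158) and the pad at (70,528).

```bash
cat > geo.py <<'E'
from h import *
def blobs(mask,W,name,amin=8):
    n,l,st,c=cv2.connectedComponentsWithStats(mask.astype(np.uint8))
    out=[]
    for i in range(1,n):
        if st[i,4]>=amin:
            p=W[l==i]; out.append((len(p),p.mean(0),p))
    return out
E
python3 - <<'E'
from geo import *
from scipy.optimize import least_squares
t=np.load("top.npz");W=t["W"];im=t["im"].astype(int)
near=(abs(W[...,0]-.56)<.2)&(abs(W[...,1]+.06)<.2)
z=W[...,2];b,g,rr=im[...,0],im[...,1],im[...,2]
lid=near&(z>.085)&(z<.105)&(b>150)
for n,m,p in blobs(lid,W,"lid"):
    rc=cv2.minAreaRect(p[:,:2].astype(np.float32)); print("lid",n,m.round(4),[np.round(x,4) for x in rc])
yel=near&(g>150)&(rr>150)&(b<140)&(g-b>60)
for n,m,p in blobs(yel,W,"y"):
    print("yellow",n,m.round(4),p.min(0).round(3),p.max(0).round(3)); 
    q=p[(p[:,2]>.036)&(p[:,2]<.044)]; 
    if len(q)>20: print(" lug",cv2.minAreaRect(q[:,:2].astype(np.float32)))
rim=near&(z>.028)&(z<.040)&(rr>170)&(g>110)&(b<170)&~yel
p=W[rim];p=p[np.abs(np.hypot(p[:,0]-.56,p[:,1]+.06)-.1)<.02]
f=least_squares(lambda x:np.hypot(p[:,0]-x[0],p[:,1]-x[1])-x[2],[.56,-.06,.1],loss='soft_l1',f_scale=.003);print("axis",f.x,len(p))
far=(abs(W[...,0]-.448)<.02)&(abs(W[...,1]-.30)<.02)&(z>.165)
print("grip",W[far].mean(0),W[far].min(0),W[far].max(0),far.sum())
blk=(abs(W[...,0]-.45)<.06)&(abs(W[...,1]-.29)<.06)&(z>.034)&(z<.046)
p=W[blk];print("rest",cv2.minAreaRect(p[:,:2].astype(np.float32)),len(p))
E
```

```text
lid 252 [ 0.6258 -0.0537  0.0943] [array([ 0.6262, -0.0539]), array([0.0402, 0.0397]), np.float64(46.9381)]
lid 195 [ 0.5976 -0.1275  0.0943] [array([ 0.5976, -0.128 ]), array([0.0383, 0.037 ]), np.float64(87.3748)]
lid 197 [0.5741 0.002  0.094 ] [array([0.5743, 0.0025]), array([0.0384, 0.0375]), np.float64(0.0129)]
lid 200 [ 0.5162 -0.1159  0.0944] [array([ 0.5165, -0.1159]), array([0.0367, 0.0379]), np.float64(46.366)]
lid 204 [ 0.5043 -0.0388  0.0945] [array([ 0.5045, -0.0383]), array([0.0383, 0.0387]), np.float64(44.6666)]
yellow 122 [ 0.6824 -0.0755  0.0367] [ 0.665 -0.09  -0.002] [ 0.71  -0.06   0.046]
 lug ((0.6808262467384338, -0.07552774250507355), (0.02949425019323826, 0.029621005058288574), 86.57279968261719)
yellow 179 [ 0.4316 -0.0022  0.0119] [ 0.364 -0.025 -0.005] [0.471 0.022 1.114]
axis [ 0.56345051 -0.06481181  0.10029235] 713
grip [0.44878828 0.29912096 0.17704557] [0.44189638 0.2930335  0.16514658] [0.4557867  0.30752526 0.18213238] 53
rest ((0.46426644921302795, 0.30421701073646545), (0.08697306364774704, 0.05672227218747139), 13.890979766845703) 433
```

>>> {"op": "servo_tool", "data": {
  "targets": [
    [[1,0.3,0,-0.6,0,0,-0.3],[1,0.9,-0.08,-0.6,0,0,-0.68],[1,0.9,-0.08,-0.6,0,0,-0.68],[1,0.9,-0.08,-0.4,0,0,-0.68],[1,0.9,-0.08,0,0,0,-0.68],[1,0.9,-0.08,0,0,0,-0.68],[1,0.9,-0.08,0,0,0,-0.68],[1,0.9,-0.08,0,0,0,-0.68]]
  ]
}}

```text
clock: 1.15
ee_pos: [0.497, -0.386, 0.305]
orientation: [0.895, 0.446, -0.0, -0.0]
force: [0.3, -0.5, -0.5]
opening: 0.0856
finger_force: 0.0
```

>>> {"op": "servo_tool", "data": {
  "targets": [
    [[1,0.9,-0.1,0,0,0,-0.74],[1,0.9,-0.1,0,0,0,-0.74],[1,0.9,-0.1,0,0,0,-0.74],[1,0.9,-0.1,0,0,0,-0.74],[1,0.9,-0.1,0,0,0,-0.74],[1,0.9,-0.1,0,0,0,-0.74],[1,0.9,-0.1,0,0,0,-0.74],[1,0.9,-0.1,0,0,0,-0.74]]
  ]
}}

```text
clock: 2.15
ee_pos: [0.5903, -0.042, 0.3051]
orientation: [0.716, 0.698, -0.0, -0.0]
force: [0.2, 0.2, 0.2]
opening: 0.0856
finger_force: 0.0
```

>>> {"op": "servo_tool", "data": {
  "targets": [
    [[1,0.9,-0.1,0,0,0,-0.74],[1,0.9,-0.1,0,0,0,-0.74],[1,0.9,-0.1,0,0,0,-0.74],[1,0.9,-0.1,0,0,0,-0.74],[1,0.9,-0.1,0,0,0,-0.74],[1,0.5,-0.1,0,0,0,-1],[1,0,0,0,0,0,-1],[1,0,0,0,0,0,-1]]
  ]
}}

```text
clock: 3.15
ee_pos: [0.5238, 0.1974, 0.3052]
orientation: [0.432, 0.902, -0.0, 0.0]
force: [0.3, -1.0, 0.5]
opening: 0.0855
finger_force: 0.0
```

```bash
cat > delta.py <<'E'
from h import *
def delta(target,yaw,s=None):
    s=s or r.get_state(); Q=R.from_quat(s["orientation"]); M=Q.as_matrix()
    # target orientation: tool z down, x at yaw
    c,si=np.cos(np.radians(yaw)),np.sin(np.radians(yaw))
    T=np.array([[c,si,0],[si,-c,0],[0,0,-1]])
    d=M.T@(np.array(target)-s["ee_pos"])/.05
    rv=np.degrees((Q.inv()*R.from_matrix(T)).as_rotvec())/6
    print("pos",s["ee_pos"].round(4),"yaw",np.degrees(np.arctan2(M[1,0],M[0,0])).round(1),"q",s["qpos"].round(2),"F",s["force"].round(1),"t",round(s["clock"],2))
    print("units shift",d.round(3),"turn",rv.round(3))
E
python3 -c "
from delta import *
delta([.449,.299,.30],160)
im,d,P=snap('wrist');cv2.imwrite('pics/w1.png',im);np.savez('w1.npz',im=im,d=d,W=world(P,d))"
```

```text
pos [0.5238 0.1974 0.3052] yaw 128.8 q [ 0.43  0.4  -1.1   1.63  0.37  1.34 -0.04] F [ 0.3 -1.   0.5] t 3.15
units shift [2.521 0.108 0.104] turn [-6.0e-03  2.0e-03 -5.2e+00]
```

View pics/w1.png

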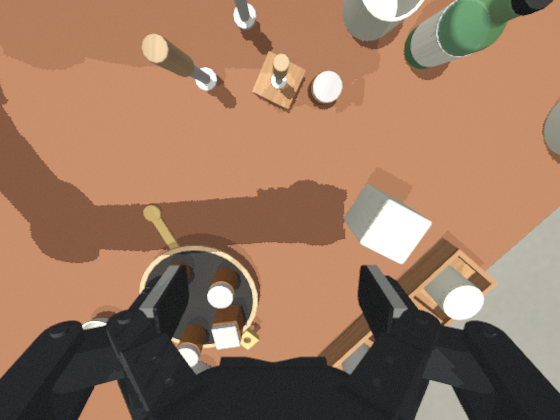

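The wrist view shows the target grip at (281,64) in the square block at (279,80), the spare jar at (327,87), a look-alike at (155,48)→(205,78), and the eye at (248,340).

>>> {"op": "servo_tool", "data": {
  "targets": [
    [[1,0.6,0.03,0,0,0,0],[1,0.6,0.03,0,0,0,0],[1,0.6,0.03,0,0,0,0],[1,0,0,0,0,0,-1],[1,0,0,0,0,0,-1],[1,0,0,0,0,0,-1],[1,0,0,0,0,0,-1],[1,0,0,0,0,0,-1]]
  ]
}}

```text
clock: 4.2
ee_pos: [0.4716, 0.27, 0.3052]
orientation: [0.186, 0.983, -0.0, -0.0]
force: [0.8, -0.5, 0.2]
opening: 0.0854
finger_force: 0.0
```

```bash
python3 -c "
from delta import *
delta([.449,.299,.26],160)
im,d,P=snap('wrist');cv2.imwrite('pics/w2.png',im);W=world(P,d);np.savez('w2.npz',im=im,d=d,W=W)
m=(np.hypot(W[...,0]-.449,W[...,1]-.299)<.02)&(W[...,2]>.165);p=W[m];v,u=np.where(m)
top=p[p[:,2]>.174];print(len(p),u.mean(),v.mean(),top.mean(0),top.min(0),top.max(0))
m=(np.hypot(W[...,0]-.449,W[...,1]-.299)<.07)&(abs(W[...,2]-.04)<.004)&(im[...,2]>120);print(cv2.minAreaRect(W[m][:,:2].astype(np.float32)))
m=(np.hypot(W[...,0]-.449,W[...,1]-.299)<.02)&(W[...,2]>.05)
for a in np.arange(.05,.18,.02):
  q=W[m&(abs(W[...,2]-a)<.01)];print(a,len(q),q.mean(0).round(4) if len(q) else '')
"
```

```text
pos [0.4716 0.27   0.3052] yaw 158.6 q [ 0.38  0.43 -1.25  1.66  0.42  1.35  0.27] F [ 0.8 -0.5  0.2] t 4.2
units shift [0.633 0.376 0.904] turn [-0.004 -0.002 -0.231]
4872 365.7214696223317 378.58251231527095 [0.46249568 0.29759024 0.42136717] [0.4408503  0.28429947 0.1741731 ] [0.46890696 0.30917745 0.44115144]
((0.4633203148841858, 0.3073834776878357), (0.09282934665679932, 0.06103529408574104), 20.326751708984375)
0.05 5 [0.4441 0.3024 0.0547]
0.07 9 [0.4445 0.3013 0.0694]
0.09000000000000001 9 [0.4442 0.3013 0.0873]
0.11000000000000001 0 
0.13 23 [0.4424 0.3019 0.1303]
0.15000000000000002 31 [0.4425 0.301  0.1511]
0.17000000000000004 188 [0.4475 0.3016 0.1774]
```

View pics/w2.png

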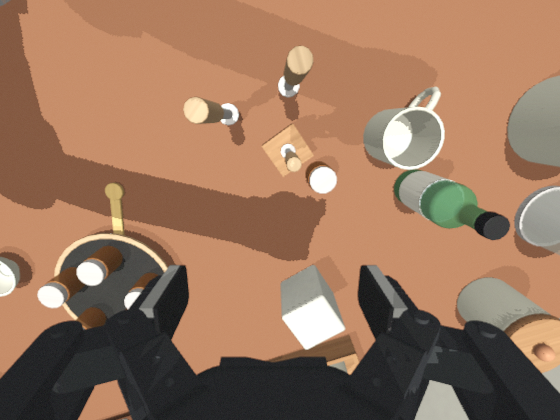

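The grip top is at (293,163), measured at (0.4485,0.3005,0.178). The look-alikes at (197,110) and (299,60) are clear of the finger line. Next I descend and then grip.

>>> {"op": "servo_tool", "data": {
  "targets": [
    [[1,0.33,0.2,0,0,0,0],[1,0.33,0.2,0,0,0,0],[1,0,0,0.6,0,0,0],[1,0,0,0.6,0,0,0],[1,0,0,0.6,0,0,0],[1,0,0,0.6,0,0,0],[1,0,0,0.6,0,0,0],[1,0,0,0.3,0,0,0]]
  ]
}}

```text
clock: 5.25
ee_pos: [0.4467, 0.3017, 0.1393]
orientation: [0.186, 0.983, -0.0, -0.001]
force: [-0.1, -0.2, -0.1]
opening: 0.0852
finger_force: 0.0
```

>>> {"op": "servo_tool", "data": {
  "targets": [
    [[0.6,0,0,0.08,0,0,0],[0.4,0,0,0,0,0,0],[0.3,0,0,0,0,0,0],[0.2,0,0,0,0,0,0],[0.1,0,0,0,0,0,0],[0,0,0,0,0,0,0],[0,0,0,0,0,0,0],[0,0,0,0,0,0,0]]
  ],
  "squeeze": 50
}}

```text
clock: 6.25
ee_pos: [0.4489, 0.3014, 0.1372]
orientation: [0.186, 0.982, 0.001, 0.001]
force: [-0.3, -0.4, 5.9]
opening: 0.0124
finger_force: 48.9
```

```bash
python3 -c "
from delta import *
s=r.get_state();print(s['opening'],s['finger_force'],s['force'],s['moment'])
delta([.449,.299,.26],160)"
```

```text
0.012402497608839868 48.90212416648865 [-0.27503228 -0.3867796   5.85099481] [-0.07027451  0.01770057 -0.01767836]
pos [0.4489 0.3014 0.1372] yaw 158.5 q [ 0.19  0.59 -1.09  1.87  0.6   1.06  0.05] F [-0.3 -0.4  5.9] t 6.25
units shift [-0.022 -0.042 -2.456] turn [ 0.012  0.009 -0.246]
```

>>> {"op": "servo_tool", "data": {
  "targets": [
    [[0,0,0,-0.15,0,0,0],[0,0,0,-0.25,0,0,0],[0,0,0,-0.3,0,0,0],[0,0,0,-0.4,0,0,0],[0,0,0,-0.4,0,0,0],[0,0,0,-0.4,0,0,0],[0,0,0,-0.3,0,0,0],[0,0,0,0,0,0,0]]
  ]
}}

```text
clock: 7.25
ee_pos: [0.449, 0.3014, 0.2478]
orientation: [0.186, 0.982, 0.001, 0.001]
force: [-0.3, 0.1, -0.8]
opening: 0.0122
finger_force: 48.8
```

```bash
python3 -c "
from delta import *
s=r.get_state();print(s['opening'],s['finger_force'],s['force'],s['moment'])
delta([.681,-.0755,.247],158.5)
for n in ('side','wrist'):
  im,d,P=snap(n);np.savez(n+'3.npz',im=im,d=d,W=world(P,d))
  if n=='side': 
    K=P['intrinsics'];c=R.from_quat(P['rotation']).inv().apply(s['ee_pos']-P['position']);uv=(K@c)/c[2];print(uv)
    u,v=int(uv[0]),int(uv[1]);A=cv2.resize(im[v-70:v+90,u-80:u+80],(520,520))
  else: A2=im
cv2.imwrite('pics/s3.png',A)
"
```

```text
0.012235253667002635 48.844735622406006 [-0.28456329  0.08579616 -0.84299444] [ 0.00969449 -0.00333881  0.06976346]
pos [0.449  0.3014 0.2478] yaw 158.5 q [ 0.28  0.47 -1.21  1.75  0.46  1.24  0.15] F [-0.3  0.1 -0.8] t 7.25
units shift [-7.08  -5.314  0.017] turn [0.016 0.015 0.002]
[281.51578997 215.58591523   1.        ]
```

View pics/s3.png

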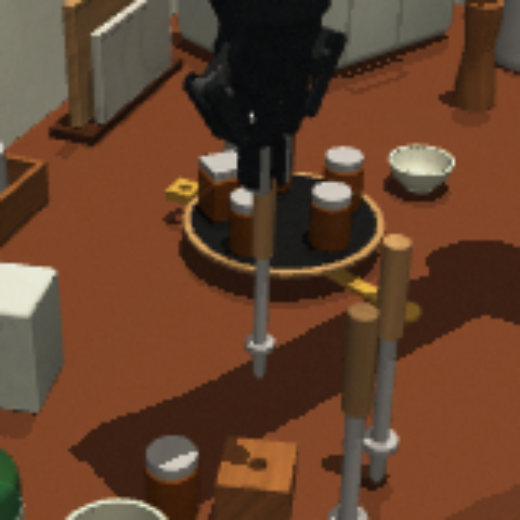

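The crop shows the handle out of the rest and hanging vertical from the fingers, with its tip at crop (260,375) and the eye at (183,187). Now I measure the tip relative to the TCP.

```bash
cat > rod.py <<'E'
from h import *
def rod(W,P,s,ztip):
    """visible rod/grip surface -> axis, by pushing points one radius away from the camera"""
    e=s["ee_pos"];m=(np.hypot(W[...,0]-e[0],W[...,1]-e[1])<.025)&(W[...,2]>ztip-.01)&(W[...,2]<e[2]-.004)
    for lo,hi,rad in((.006,.024,.005),(.036,.1,.005),(.108,.16,.008)):
        q=W[m&(W[...,2]>ztip+lo)&(W[...,2]<ztip+hi)]
        if len(q)<4: print("few",len(q));continue
        v=q.mean(0)-P["position"];v[2]=0;v/=np.linalg.norm(v)
        print(len(q),(np.median(q,0)+v*rad*.8-e).round(4))
E
python3 - <<'E'
from rod import *
s=r.get_state()
im,d,P=snap("side");rod(world(P,d),P,s,.124)
im,d,P=snap("top");rod(world(P,d),P,s,.124)
im,d,P=snap("wrist");rod(world(P,d),P,s,.124)
E
```

```text
21 [-0.0008  0.0005 -0.1089]
93 [-0.0007  0.0011 -0.0516]
26 [-0.0006  0.0008 -0.0097]
few 0
7 [ 0.0022 -0.0018 -0.0765]
few 0
few 0
249 [-0.0012  0.0003 -0.0506]
111 [-0.0014  0.0003 -0.0089]
```

>>> {"op": "servo_tool", "data": {
  "targets": [
    [[0,-0.3,-0.22,0,0,0,0],[0,-0.59,-0.44,0,0,0,0],[0,-0.59,-0.44,0,0,0,0],[0,-0.59,-0.44,0,0,0,0],[0,-0.59,-0.44,0,0,0,0],[0,-0.59,-0.44,0,0,0,0],[0,-0.59,-0.44,0,0,0,0],[0,-0.59,-0.44,0,0,0,0]]
  ]
}}

```text
clock: 8.5
ee_pos: [0.5948, 0.0633, 0.2458]
orientation: [0.187, 0.982, -0.0, -0.0]
force: [0.8, 0.4, -0.3]
opening: 0.0122
finger_force: 48.9
```

>>> {"op": "servo_tool", "data": {
  "targets": [
    [[0,-0.59,-0.44,0,0,0,0],[0,-0.59,-0.44,0,0,0,0],[0,-0.59,-0.44,0,0,0,0],[0,-0.59,-0.46,0,0,0,0],[0,-0.3,-0.23,0,0,0,0],[0,0,0,0,0,0,0],[0,0,0,0,0,0,0],[0,0,0,0,0,0,0]]
  ]
}}

```text
clock: 9.5
ee_pos: [0.6806, -0.0739, 0.2469]
orientation: [0.185, 0.983, 0.0, 0.0]
force: [-0.1, 0.4, -0.7]
opening: 0.012
finger_force: 48.9
```

Run:
```python
from delta import *
from rod import rod
s=r.get_state();delta([.681,-.0755,.247],158.5)
cr=[]
for n in ("side","wrist"):
    im,d,P=snap(n);W=world(P,d);print(n);rod(W,P,s,.124)
    z=W[...,2];b,g,rr=[im[...,i].astype(int) for i in range(3)]
    m=(np.hypot(W[...,0]-.681,W[...,1]+.0755)<.03)&(abs(z-.04)<.005)&(g-b>40)
    if m.sum()>10:
        print("lug",m.sum(),cv2.minAreaRect(W[m][:,:2].astype(np.float32)))
    K=P["intrinsics"];c=R.from_quat(P["rotation"]).inv().apply(np.array([.681,-.0755,.06])-P["position"]);uv=K@c/c[2]
    u,v=np.clip(uv[:2].astype(int),[70,70],[489,349]);print(uv)
    cr.append(cv2.resize(im[v-70:v+70,u-70:u+70],(400,400)))
cv2.imwrite("pics/e1.png",np.hstack(cr))
```

```text
pos [ 0.6806 -0.0739  0.2469] yaw 158.7 q [ 0.71  0.72 -1.07  1.38  0.63  1.4   0.84] F [-0.1  0.4 -0.7] t 9.5
units shift [-0.02  -0.027 -0.003] turn [0.003 0.001 0.033]
side
12 [-0.0015  0.0031 -0.1077]
55 [-0.0012  0.0012 -0.0546]
15 [-0.002   0.0027 -0.0078]
lug 38 ((0.6804074645042419, -0.0703192949295044), (0.02950059063732624, 0.03319167718291283), 1.583714485168457)
[257.44731279 196.62790682   1.        ]
wrist
few 0
255 [-0.0007  0.0002 -0.0502]
121 [-0.0009  0.0004 -0.0091]
lug 426 ((0.6787040829658508, -0.07091747224330902), (0.03758830949664116, 0.0341506227850914), 84.7845687866211)
[271.99594844 183.6495352    1.        ]
```

View pics/e1.png

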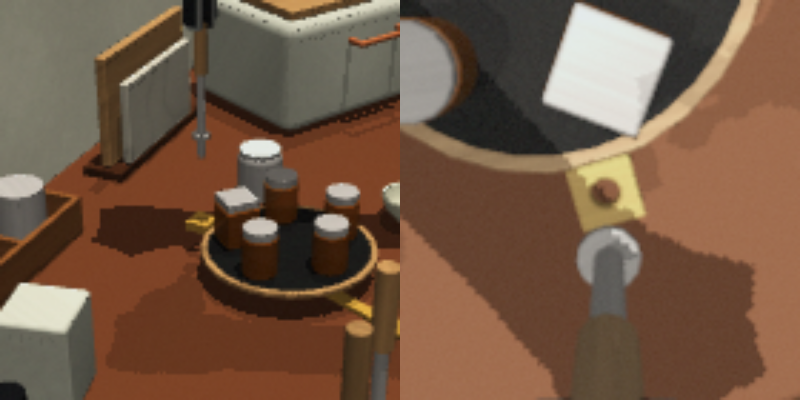

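The wrist crop puts the eye at image pixel (274,180), with the handle in front of it. The side crop shows the tip just above the lug. I compute the eye position from that ray.

Run:
```python
from delta import *
P=r.camera_params("wrist");K=P["intrinsics"];Rm=R.from_quat(P["rotation"])
def ray(u,v,z):
    w=Rm.apply([(u-K[0,2])/K[0,0],(v-K[1,2])/K[1,1],1]);return P["position"]+w*(z-P["position"][2])/w[2]
e=ray(202+206.2*.35,113+191.6*.35,.04);print("eye",e)
# pixel where rod (5mm above tip) centre should be if directly under tcp
s=r.get_state()
for dz in(-.045,-.075,-.091):
    c=Rm.inv().apply(s["ee_pos"]+[0,0,dz]-P["position"]);uv=(K@c/c[2])[:2];print(dz,"crop",((uv-[202,113])/.35).round(1)+[400,0])
```

```text
eye [ 0.68159315 -0.07303336  0.04      ]
-0.045 crop [602.9 304.7]
-0.075 crop [602.8 273.7]
-0.091 crop [602.8 259.7]
```

>>> {"op": "servo_tool", "data": {
  "targets": [
    [[0,-0.012,0,0.2,0,0,0],[0,0,0,0.3,0,0,0],[0,0,0,0.3,0,0,0],[0,0,0,0.3,0,0,0],[0,0,0,0.25,0,0,0],[0,0,0,0.15,0,0,0],[0,0,0,0.06,0,0,0],[0,0,0,0,0,0,0]]
  ]
}}

```text
clock: 10.6
ee_pos: [0.6818, -0.0761, 0.1686]
orientation: [0.186, 0.982, 0.0, 0.0]
force: [1.5, 0.7, -0.7]
opening: 0.0122
finger_force: 48.9
```

Run:
```python
from delta import *
s=r.get_state();delta([.6808,-.074,.137],158.6)
cr=[]
for n in ("side","wrist"):
    im,d,P=snap(n)
    K=P["intrinsics"];c=R.from_quat(P["rotation"]).inv().apply(s["ee_pos"]-[0,0,.09]-P["position"]);uv=K@c/c[2]
    k=25 if n=="side" else 50
    u,v=np.clip(uv[:2].astype(int),[k,k],[559-k,419-k]);print(uv,u-k,v-k)
    cr.append(cv2.resize(im[v-k:v+k,u-k:u+k],(400,400),interpolation=cv2.INTER_CUBIC))
cv2.imwrite("pics/e2.png",np.hstack(cr))
```

```text
pos [ 0.6818 -0.0761  0.1686] yaw 158.5 q [ 0.7   0.78 -1.03  1.46  0.68  1.28  0.8 ] F [ 1.5  0.7 -0.7] t 10.6
units shift [0.033 0.032 0.631] turn [ 0.002  0.002 -0.012]
[257.25976622 191.7563223    1.        ] 232 166
[272.81470012 203.9535088    1.        ] 222 153
```

View pics/e2.png

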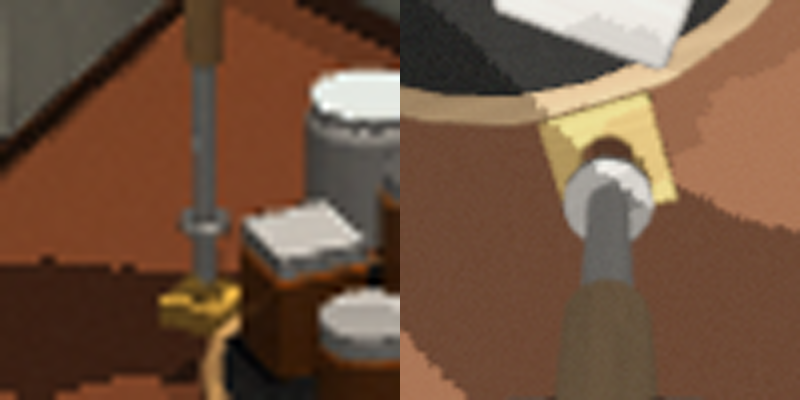

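The tip is just above the lug and laterally on it (wrist crop: rod x≈608, lug centre (608,161)). I check the depth direction.

Run:
```python
from delta import *
P=r.camera_params("wrist");K=P["intrinsics"];Rm=R.from_quat(P["rotation"]);s=r.get_state()
def ray(u,v,z):
    w=Rm.apply([(u-K[0,2])/K[0,0],(v-K[1,2])/K[1,1],1]);return P["position"]+w*(z-P["position"][2])/w[2]
M=R.from_quat(s["orientation"]).as_matrix()
e=ray(274,193.3,.04);print("eye",e,"in tool mm",M.T@(e-s["ee_pos"])*1e3)
tipz=s["ee_pos"][2]-.1232
c=ray(222+208/4,153+202/4,tipz+.032);print("collar top",c,"in tool mm",M.T@(c-s["ee_pos"])*1e3)
```

```text
eye [ 0.68158036 -0.07457284  0.04      ] in tool mm [  1.02727571   1.1567572  129.02175918]
collar top [ 0.6820831 -0.0749554  0.0778222] in tool mm [ 0.38652062  0.99768697 91.20004524]
```

>>> {"op": "servo_tool", "data": {
  "targets": [
    [[0,0.012,0,0.06,0,0,0],[0,0,0,0.06,0,0,0],[0,0,0,0.06,0,0,0],[0,0,0,0.06,0,0,0],[0,0,0,0.06,0,0,0],[0,0,0,0.06,0,0,0],[0,0,0,0.0,0,0,0],[0,0,0,0,0,0,0]]
  ]
}}

```text
clock: 11.7
ee_pos: [0.6811, -0.0759, 0.1505]
orientation: [0.186, 0.983, 0.0, 0.0]
force: [0.1, -0.7, -0.2]
opening: 0.0126
finger_force: 48.9
```

```bash
python3 -c "
from delta import *
delta([.6808,-.074,.137],158.6); print(r.get_state()['moment'])"
```

```text
pos [ 0.6811 -0.0759  0.1505] yaw 158.5 q [ 0.7   0.8  -1.02  1.48  0.7   1.25  0.79] F [ 0.1 -0.7 -0.2] t 11.7
units shift [0.02  0.033 0.27 ] turn [ 0.001  0.001 -0.012]
[ 0.02783976 -0.04490715  0.08846758]
```

>>> {"op": "servo_tool", "data": {
  "targets": [
    [[0,0,0,0.06,0,0,0],[0,0,0,0.06,0,0,0],[0,0,0,0.05,0,0,0],[0,0,0,0.05,0,0,0],[0,0,0,0.04,0,0,0],[0,0,0,0.02,0,0,0],[0,0,0,0.0,0,0,0],[0,0,0,0,0,0,0]]
  ]
}}

```text
clock: 12.7
ee_pos: [0.6816, -0.0757, 0.1373]
orientation: [0.186, 0.983, 0.0, 0.001]
force: [-0.1, -0.9, 5.3]
opening: 0.0125
finger_force: 49.5
```

```bash
python3 -c "
from delta import *
delta([.6808,-.074,.137],158.6); print(r.get_state()['moment'])"
```

```text
pos [ 0.6816 -0.0757  0.1373] yaw 158.5 q [ 0.69  0.81 -1.01  1.49  0.71  1.23  0.78] F [-0.1 -0.9  5.3] t 12.7
units shift [0.028 0.026 0.006] turn [ 0.005  0.013 -0.011]
[-0.03032672  0.07887605  0.00650034]
```

Seated: tip height is right and the contact force is 5 N. Next I work out the arc rows.

```bash
cat > arc.py <<'E'
from delta import *
def arc(A,h,dth,n,yaw=158.5,rho=None):
    """rows moving the handle h about axis A by dth deg in n rows, smooth ends; tool axes, units"""
    A,h=np.array(A),np.array(h);c,s=np.cos(np.radians(yaw)),np.sin(np.radians(yaw))
    X=np.array([c,s]);Y=np.array([s,-c]);v=h-A;a0=np.arctan2(v[1],v[0]);rr=rho or np.hypot(*v)
    t=np.arange(n+1)/n; t=np.where(t<0,0,t)
    f=t+0*t
    th=a0+np.radians(dth)*f;p=A+rr*np.c_[np.cos(th),np.sin(th)];p[0]=h
    d=np.diff(p,axis=0)/.05;q=np.cumsum(np.c_[d@X,d@Y],0).round(3);print(np.diff(q,axis=0,prepend=0).round(3).tolist())
    print("end",p[-1].round(4),"az",np.degrees(th[-1]))
E
python3 -c "
from arc import *
A=[.5635,-.0648]
arc(A,[.6816,-.0757],6,3); arc(A,[A[0]+.118*np.cos(np.radians(.7)),A[1]+.118*np.sin(np.radians(.7))],16,4)"
```

```text
[[0.025, 0.079], [0.027, 0.078], [0.03, 0.077]]
end [ 0.6821 -0.0633] az 0.7268441165255731
[[0.068, 0.15], [0.077, 0.145], [0.088, 0.14], [0.097, 0.133]]
end [ 0.6765 -0.0309] az 16.700000000000003
```

>>> {"op": "servo_tool", "data": {
  "targets": [
    [[0,0.025,0.079,0,0,0,0],[0,0.027,0.078,0,0,0,0],[0,0.03,0.077,0,0,0,0],[0,0.068,0.15,0,0,0,0],[0,0.077,0.145,0,0,0,0],[0,0.088,0.14,0,0,0,0],[0,0.097,0.133,0,0,0,0],[0,0,0,0,0,0,0]]
  ]
}}

```text
clock: 13.7
ee_pos: [0.6769, -0.0297, 0.1373]
orientation: [0.186, 0.983, 0.0, 0.001]
force: [-1.3, -0.1, 6.5]
opening: 0.012
finger_force: 49.6
```

```bash
cat > tt.py <<'E'
from geo import *
from scipy.optimize import least_squares
def tt():
    """lid centres, lug, rim from the top camera"""
    im,d,P=snap("top");W=world(P,d);im=im.astype(int)
    near=(abs(W[...,0]-.56)<.16)&(abs(W[...,1]+.06)<.16);z=W[...,2];b,g,rr=im[...,0],im[...,1],im[...,2]
    for n,m,p in blobs(near&(z>.085)&(z<.105)&(b>110)&(abs(rr-b)<60),W,"lid",40):
        rc=cv2.minAreaRect(p[:,:2].astype(np.float32));print("lid",n,m.round(4),np.round(rc[0],4),np.round(rc[1],3),"fill",round(n/(rc[1][0]*rc[1][1])*1e-5,2))
    cv2.imwrite("pics/last.png",im)
    return im,W
E
python3 -c "
from arc import *
from tt import tt
s=r.get_state();delta([.6765,-.0309,.137],158.5);tt()
A=[.5635,-.0648];p=lambda a:[A[0]+.118*np.cos(np.radians(a)),A[1]+.118*np.sin(np.radians(a))]
arc(A,p(16.7),42,8);arc(A,p(58.7),42,8)"
```

```text
pos [ 0.6769 -0.0297  0.1373] yaw 158.6 q [ 0.64  0.8  -1.01  1.51  0.7   1.22  0.71] F [-1.3 -0.1  6.5] t 13.7
units shift [-0.001 -0.025  0.006] turn [0.01  0.009 0.02 ]
lid 257 [ 0.6168 -0.031   0.0942] [ 0.618  -0.0314] [0.04  0.041] fill 1.56
lid 177 [ 0.6192 -0.1089  0.0944] [ 0.6186 -0.1096] [0.036 0.036] fill 1.36
lid 199 [0.5479 0.0012 0.0944] [0.5488 0.0013] [0.035 0.039] fill 1.45
lid 190 [ 0.5391 -0.1291  0.0945] [ 0.5394 -0.1296] [0.037 0.037] fill 1.39
lid 205 [ 0.4986 -0.0627  0.0943] [ 0.4989 -0.0629] [0.038 0.038] fill 1.42
[[0.141, 0.164], [0.156, 0.15], [0.169, 0.135], [0.18, 0.119], [0.191, 0.102], [0.199, 0.084], [0.206, 0.066], [0.211, 0.046]]
end [0.6248 0.036 ] az 58.70000000000001
[[0.214, 0.027], [0.217, 0.007], [0.215, -0.012], [0.214, -0.033], [0.21, -0.051], [0.204, -0.071], [0.197, -0.089], [0.188, -0.107]]
end [0.5416 0.0511] az 100.69999999999999[ WARN:0@1.171] global loadsave.cpp:1063 imwrite_ Unsupported depth image for selected encoder is fallbacked to CV_8U.
```

>>> {"op": "servo_tool", "data": {
  "targets": [
    [[0,0.141,0.164,0,0,0,0],[0,0.156,0.15,0,0,0,0],[0,0.169,0.135,0,0,0,0],[0,0.18,0.119,0,0,0,0],[0,0.191,0.102,0,0,0,0],[0,0.199,0.084,0,0,0,0],[0,0.206,0.066,0,0,0,0],[0,0.211,0.046,0,0,0,0]]
  ]
}}

```text
clock: 14.75
ee_pos: [0.6255, 0.0354, 0.1373]
orientation: [0.187, 0.982, -0.0, 0.001]
force: [-0.1, -0.5, 7.3]
opening: 0.0123
finger_force: 49.8
```

```bash
python3 -c "
from arc import *
from tt import tt
s=r.get_state();delta([.6248,.036,.137],158.5);tt()" 2>/dev/null
```

```text
pos [0.6255 0.0354 0.1373] yaw 158.5 q [ 0.61  0.73 -1.05  1.65  0.68  1.17  0.58] F [-0.1 -0.5  7.3] t 14.75
units shift [0.018 0.006 0.006] turn [-0.001  0.02   0.   ]
lid 245 [ 0.5841 -0.0037  0.0942] [ 0.5848 -0.0041] [0.04  0.039] fill 1.57
lid 205 [ 0.51   -0.0219  0.0943] [ 0.5107 -0.0221] [0.037 0.038] fill 1.47
lid 53 [ 0.5036 -0.0933  0.094 ] [ 0.5029 -0.0929] [0.031 0.012] fill 1.43
```

>>> {"op": "servo_tool", "data": {
  "targets": [
    [[0,0.214,0.027,0,0,0,0],[0,0.217,0.007,0,0,0,0],[0,0.215,-0.012,0,0,0,0],[0,0.214,-0.033,0,0,0,0],[0,0.21,-0.051,0,0,0,0],[0,0.204,-0.071,0,0,0,0],[0,0.197,-0.089,0,0,0,0],[0,0.188,-0.107,0,0,0,0]]
  ]
}}

```text
clock: 15.8
ee_pos: [0.5413, 0.0516, 0.1368]
orientation: [0.186, 0.983, 0.001, 0.0]
force: [1.1, 2.1, 7.5]
opening: 0.0122
finger_force: 49.8
```

```bash
python3 -c "
from arc import *
from tt import tt
s=r.get_state();delta([.5416,.0511,.137],158.5);tt()
g=[[[.6262,-.0539],[.618,-.0314],[.5848,-.0041]],[[.5743,.0025],[.5488,.0013],[.5107,-.0221]],[[.5045,-.0383],[.4989,-.0629]],[[.5165,-.1159],[.5394,-.1296]],[[.5976,-.128],[.6186,-.1096]]]
from scipy.optimize import least_squares
def f(x):
    A=x[:2];o=[]
    for k in g:
        z=[complex(*(np.array(p)-A)) for p in k]
        for i in range(1,len(z)):
            e=z[i]-z[0]*np.exp(1j*x[1+i]);o+=[e.real,e.imag]
    return o
k=least_squares(f,[.56,-.06,.35,1.1]);print('axis',k.x,np.sqrt(np.mean(k.fun**2)))
A=[.5635,-.0648];p=lambda a:[A[0]+.118*np.cos(np.radians(a)),A[1]+.118*np.sin(np.radians(a))]
arc(A,p(100.7),30,6)
" 2>/dev/null
```

```text
pos [0.5413 0.0516 0.1368] yaw 158.6 q [ 0.7   0.61 -1.12  1.86  0.63  1.08  0.52] F [1.1 2.1 7.5] t 15.8
units shift [-0.01  -0.007 -0.004] turn [0.013 0.005 0.009]
lid 185 [ 0.6179 -0.1073  0.0946] [ 0.6183 -0.1082] [0.038 0.036] fill 1.36
axis [ 0.56336498 -0.06406572  0.38596243  1.06377311] 0.00037436298868477575
[[0.169, -0.117], [0.159, -0.132], [0.146, -0.145], [0.133, -0.157], [0.119, -0.168], [0.104, -0.177]]
end [0.4866 0.0247] az 130.70000000000002
```

>>> {"op": "servo_tool", "data": {
  "targets": [
    [[0,0.169,-0.117,0,0,0,0],[0,0.159,-0.132,0,0,0,0],[0,0.146,-0.145,0,0,0,0],[0,0.133,-0.157,0,0,0,0],[0,0.06,-0.084,0,0,0,0],[0,0.052,-0.088,0,0,0,0],[0,0,0,0,0,0,0],[0,0,0,0,0,0,0]]
  ]
}}

```text
clock: 16.85
ee_pos: [0.4953, 0.0304, 0.1372]
orientation: [0.186, 0.982, 0.0, 0.001]
force: [-0.4, -0.4, 10.4]
opening: 0.0122
finger_force: 50.1
```

```bash
python3 - 2>/dev/null <<'E'
from arc import *
from geo import *
s=r.get_state();delta([.5416,.0511,.137],158.5)
A=np.array([.5634,-.0643])
t=np.load("top.npz");W0=t["W"];im0=t["im"].astype(int)
def yel(im,W):
    b,g,rr=im[...,0],im[...,1],im[...,2]
    return (g>110)&(g-b>50)&(abs(W[...,0]-.45)<.1)&(abs(W[...,1]-.0)<.06)&(W[...,2]<.015)&(W[...,2]>.001)
p=W0[yel(im0,W0)];d=p[:,:2]-A;ra=np.hypot(*d.T)
print("pad",p[ra>.157].mean(0),len(p)); 
for lo,hi in((.115,.15),(.157,.19)):
    k=(ra>lo)&(ra<hi);print(lo,k.sum(),"az",np.degrees(np.arctan2(d[k,1],d[k,0])).mean())
for n in("side","top","wrist"):
    im,dd,P=snap(n);cv2.imwrite(f"pics/f_{n}.png",im);W=world(P,dd);im=im.astype(int);b,g,rr=im[...,0],im[...,1],im[...,2];z=W[...,2]
    print(n)
    for c,m,q in blobs((z>.088)&(z<.1)&(np.hypot(W[...,0]-A[0],W[...,1]-A[1])<.11)&(b>70)&(abs(rr-b)<60),W,"",40):
        rc=cv2.minAreaRect(q[:,:2].astype(np.float32));print(" lid",c,m.round(4),np.round(rc[0],4),np.round(rc[1],3),rc[2],"az",np.degrees(np.arctan2(rc[0][1]-A[1],rc[0][0]-A[0])))
E
```

```text
pos [0.4953 0.0304 0.1372] yaw 158.5 q [ 0.81  0.54 -1.18  1.97  0.59  1.03  0.56] F [-0.4 -0.4 10.4] t 16.85
units shift [-0.71   0.725  0.005] turn [0.003 0.013 0.001]
pad [0.40882245 0.00782005 0.0079063 ] 250
0.115 86 az 155.16769171973553
0.157 110 az 154.98609476524734
side
 lid 46 [ 0.5794 -0.1187  0.0928] [ 0.5811 -0.1177] [0.028 0.036] 20.4825382232666 az -71.67512672070984
 lid 62 [ 0.6301 -0.0638  0.0921] [ 0.6309 -0.0646] [0.038 0.038] 33.49521255493164 az -0.29345806411815595
 lid 61 [ 0.5027 -0.093   0.093 ] [ 0.5041 -0.0942] [0.038 0.036] 89.71790313720703 az -153.2485376150322
 lid 62 [0.5877 0.0071 0.0927] [0.5894 0.0049] [0.034 0.036] 40.12726593017578 az 69.44375039382804
top
 lid 192 [ 0.6314 -0.0686  0.0944] [ 0.6319 -0.0684] [0.038 0.037] 88.02750396728516 az -3.405227731246838
 lid 197 [ 0.5791 -0.1269  0.0946] [ 0.5788 -0.1278] [0.038 0.037] 89.3308334350586 az -76.35631905715857
wrist
 lid 1775 [ 0.5102 -0.0228  0.0936] [ 0.5143 -0.0218] [0.04 0.04] 87.63129425048828 az 139.12928930103635
 lid 1594 [ 0.5024 -0.0959  0.0935] [ 0.5035 -0.0972] [0.039 0.039] 36.58143997192383 az -151.23574312403537
 lid 873 [ 0.5858 -0.003   0.0936] [ 0.5879 -0.0043] [0.025 0.04 ] 79.98335266113281 az 67.80912126321336
 lid 119 [ 0.5788 -0.1139  0.0933] [ 0.5795 -0.1173] [0.008 0.023] 14.030741691589355 az -73.10156424538536
```

View pics/f_wrist.png

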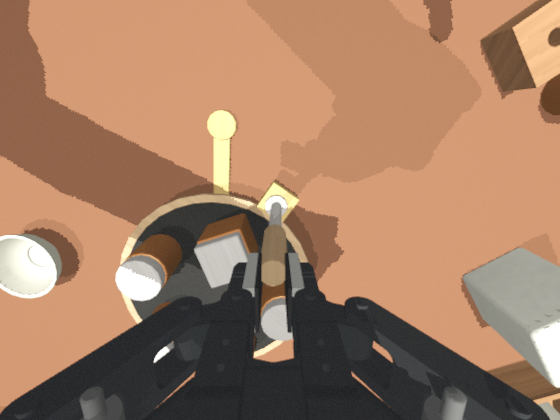

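The wrist view shows the collar seated on the lug at (277,205), the square jar at (222,258), the tongue pad at (222,125) and all visible jars upright. About 15° remain. I refit the axis with these lids.

```bash
cat > fit.py <<'E'
from arc import *
from geo import *
from scipy.optimize import least_squares
J0=np.array([[.6262,-.0539],[.5743,.0025],[.5045,-.0383],[.5165,-.1159],[.5976,-.128]])
F=[{0:[.618,-.0314],1:[.5488,.0013],2:[.4989,-.0629],3:[.5394,-.1296],4:[.6186,-.1096]},{0:[.5848,-.0041],1:[.5107,-.0221]},{3:[.6319,-.0684],2:[.5788,-.1278]}]
G=[.386,1.064,2.26]
def fit(F,G):
    def f(x):
        o=[]
        for k,fr in enumerate(F):
            c,s=np.cos(x[2+k]),np.sin(x[2+k])
            for j,p in fr.items(): o+=list(np.array([[c,-s],[s,c]])@(J0[j]-x[:2])+x[:2]-p)
        return o
    k=least_squares(f,[.5634,-.0643,*G]);A=k.x[:2]
    j=J0[0]-A;pad=np.array([.4088,.0078])-A;a=np.degrees
    aj,ap=a(np.arctan2(j[1],j[0])),a(np.arctan2(pad[1],pad[0]))
    print("axis",A.round(4),"rot",a(k.x[2:]).round(2),"rms",np.sqrt(np.mean(k.fun**2)),"jar0",aj,"pad",ap,np.hypot(*pad),"need rot",ap-aj,"left",ap-aj-a(k.x[-1]))
    return A
E
python3 - <<'E'
from fit import *
A=fit(F,G);h=r.get_state()["ee_pos"][:2];print(np.degrees(np.arctan2(*(h-A)[::-1])))
arc(A,h,13,5)
E
```

```text
axis [ 0.563  -0.0648] rot [ 22.12  60.42 128.84] rms 0.00047038236781688734 jar0 9.753844790952483 pad 154.80873179267982 0.17046180728335938 need rot 145.05488700172734 left 16.21380678170499
125.42529326261572
[[0.056, -0.09], [0.052, -0.093], [0.047, -0.095], [0.043, -0.096], [0.039, -0.099]]
end [0.4756 0.0128] az 138.42529326261572
```

>>> {"op": "servo_tool", "data": {
  "targets": [
    [[0,0.056,-0.09,0,0,0,0],[0,0.052,-0.093,0,0,0,0],[0,0.047,-0.095,0,0,0,0],[0,0.043,-0.096,0,0,0,0],[0,0.039,-0.099,0,0,0,0],[0,0,0,0,0,0,0],[0,0,0,0,0,0,0],[0,0,0,0,0,0,0]]
  ]
}}

```text
clock: 18.0
ee_pos: [0.4756, 0.0127, 0.1371]
orientation: [0.186, 0.982, -0.0, 0.001]
force: [0.3, -0.4, 10.1]
opening: 0.0123
finger_force: 50.2
```

```bash
cat > meas.py <<'E'
from fit import *
s=r.get_state();delta([.4756,.0128,.137],158.5)
A=np.array([.563,-.0648]);print("handle az",np.degrees(np.arctan2(*(s["ee_pos"][:2]-A)[::-1])))
for n in("top","wrist"):
    im,dd,P=snap(n);cv2.imwrite(f"pics/g_{n}.png",im);W=world(P,dd);im=im.astype(int);b,g,rr=im[...,0],im[...,1],im[...,2];z=W[...,2];print(n)
    for c,m,q in blobs((z>.088)&(z<.1)&(np.hypot(W[...,0]-A[0],W[...,1]-A[1])<.11)&(b>70)&(abs(rr-b)<60),W,"",40):
        rc=cv2.minAreaRect(q[:,:2].astype(np.float32));print(" lid",c,m.round(4),np.round(rc[0],4),np.round(rc[1],3),round(rc[2],1))
    m=(g>110)&(g-b>40)&(W[...,2]<.015)&(W[...,2]>.001)&(np.hypot(W[...,0]-.409,W[...,1]-.008)<.025)
    q=W[m];d=np.hypot(*(q[:,:2]-A).T);q=q[(d>.157)&(d<.187)]
    if len(q)>20: print(" pad",len(q),cv2.minAreaRect(q[:,:2].astype(np.float32)))
E
python3 meas.py
```

```text
pos [0.4756 0.0127 0.1371] yaw 158.5 q [ 0.89  0.51 -1.21  2.02  0.57  1.01  0.6 ] F [ 0.3 -0.4 10.1] t 18.0
units shift [0.001 0.002 0.003] turn [0.001 0.012 0.001]
handle az 138.43476691285903
top
 lid 93 [ 0.6363 -0.0585  0.0946] [ 0.6363 -0.0588] [0.038 0.019] 41.5
 lid 195 [ 0.5937 -0.1212  0.0945] [ 0.5942 -0.1215] [0.035 0.039] 88.6
 pad 63 ((0.4047081172466278, 0.013880494982004166), (0.028108811005949974, 0.01833537593483925), 44.981773376464844)
wrist
 lid 1122 [ 0.4965 -0.0384  0.0936] [ 0.5015 -0.0358] [0.032 0.04 ] 11.4
 lid 910 [ 0.5054 -0.1102  0.0933] [ 0.5052 -0.112 ] [0.023 0.04 ] 8.3
 lid 44 [ 0.5966 -0.1253  0.094 ] [ 0.5969 -0.1255] [0.002 0.026] 24.5
 pad 662 ((0.40875351428985596, 0.008498343639075756), (0.028661394491791725, 0.02761136181652546), 66.18102264404297)
```

View pics/g_wrist.png

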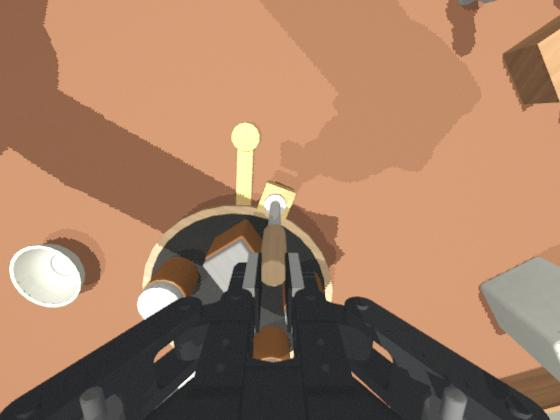

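The wrist view shows the collar on the lug at (275,203) and the square jar at (235,265), nearly on the tongue line (pad 245,137). The estimates agree on about 2.3° to go.

```bash
python3 -c "
from arc import *
arc([.563,-.0648],[.4756,.0127],2.3,2)"
```

```text
[[0.016, -0.044], [0.014, -0.045]]
end [0.4726 0.0091] az 140.73570762613937
```

>>> {"op": "servo_tool", "data": {
  "targets": [
    [[0,0.008,-0.022,0,0,0,0],[0,0.008,-0.022,0,0,0,0],[0,0.007,-0.022,0,0,0,0],[0,0.007,-0.023,0,0,0,0],[0,0,0,0,0,0,0],[0,0,0,0,0,0,0],[0,0,0,0,0,0,0],[0,0,0,0,0,0,0]]
  ]
}}

```text
clock: 19.1
ee_pos: [0.4726, 0.0092, 0.1371]
orientation: [0.186, 0.982, -0.0, 0.001]
force: [0.3, -0.2, 11.3]
opening: 0.0125
finger_force: 50.2
```

```bash
python3 meas.py
python3 - <<'E'
from h import *
# full square lid fit (40 mm) in the wrist view: maximise mask coverage minus visible non-lid
A=np.array([.563,-.0648]);from scipy.optimize import differential_evolution
im,d,P=snap("wrist");W=world(P,d);z=W[...,2];b,rr=im[...,0].astype(int),im[...,2].astype(int)
near=np.hypot(W[...,0]-.5,W[...,1]+.036)<.06
L=W[near&(z>.088)&(z<.1)&(b>70)&(abs(rr-b)<60)][:,:2];N=W[near&(z<.085)]  # seen lid; seen lower
K=P["intrinsics"];c=R.from_quat(P["rotation"]).inv().apply(N-P["position"])
w=N-P["position"];N2=(P["position"]+w*((.094-P["position"][2])/w[:,2])[:,None])[:,:2] # rays at lid height
def f(x):
    cs,sn=np.cos(x[2]),np.sin(x[2]);M=np.array([[cs,sn],[-sn,cs]])
    ins=lambda p:(np.abs((p-x[:2])@M.T)<.0205).all(1)
    return -ins(L).sum()+ins(N2).sum()
rs=[differential_evolution(f,[(.48,.53),(-.06,-.01),(-.2,.6)],seed=k).x for k in range(4)]
for x in rs: print(x.round(4),"az",np.degrees(np.arctan2(*(x[:2]-A)[::-1])),"r",np.hypot(*(x[:2]-A)),f(x),len(L))
E
```

```text
pos [0.4726 0.0092 0.1371] yaw 158.5 q [ 0.91  0.5  -1.21  2.02  0.56  1.    0.61] F [ 0.3 -0.2 11.3] t 19.1
units shift [-0.029  0.089  0.002] turn [0.002 0.012 0.002]
handle az 140.69847913055185
top
 lid 74 [ 0.638  -0.0565  0.0947] [ 0.6384 -0.0569] [0.037 0.016] 48.0
 lid 198 [ 0.5957 -0.1199  0.0944] [ 0.5962 -0.1202] [0.038 0.038] 70.6
 lid 40 [ 0.5215 -0.1264  0.0948] [ 0.5219 -0.1272] [0.03  0.009] 23.5
 pad 60 ((0.4047589600086212, 0.012563321739435196), (0.029651379212737083, 0.01654208078980446), 44.73596954345703)
wrist
 lid 1009 [ 0.4942 -0.0412  0.0935] [ 0.4987 -0.0385] [0.029 0.04 ] 13.5
 lid 668 [ 0.5047 -0.1125  0.0933] [ 0.5046 -0.114 ] [0.018 0.038] 8.9
 pad 663 ((0.40827205777168274, 0.008259948343038559), (0.028794970363378525, 0.027810564264655113), 67.3679428100586)
[ 0.5041 -0.0365  0.208 ] az 154.3320106239391 r 0.06537189599287133 -993 1078
[ 0.5041 -0.036   0.239 ] az 153.95885573898892 r 0.06557315180025826 -994 1078
[ 0.5037 -0.0362  0.2425] az 154.280436868876 r 0.0658331990905429 -993 1078
[ 0.5041 -0.0359  0.2685] az 153.8626291248451 r 0.06557698315288565 -993 1078
```

```bash
python3 -c "
from station import r
print(r.hand_in())"
```

```text
the job is handed in; nothing more can be done
None
```

The handle is seated in the eye and still gripped, the square jar is turned to within about 1° of the brass tongue, and the job was handed in at about 19 s with no verdict shown; one jar was hidden under the arm at the end, last seen standing about 16° earlier in the turn.

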